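# Lay out the sampling kit tray in order of use

### The job

Make up the three-bay sampling tray in order of use, counting from the end with the loop handle: lay the forceps in the first bay and the flat spatula in the second; the probe already lies in the third and stays there. Set each one down, not dropped, flat and lengthwise in the middle of its bay, and let go. Leave the spoon, the jar and the black rotor cover where they are.

Things in the scene. Friction and masses are not known exactly. Their poses are not given: they have to be found in the camera images.
- tray: Grey plastic tray, fixed, 190 mm (its x) by 234 mm (y); floor 3 mm thick; walls and two dividers 3 mm thick, tops 12 mm above the bench. Three equal bays side by side along y, each 184 mm (x) by 74 mm (y) inside. A steel loop handle (8 mm bar, 80 mm wide, standing out 32 mm, below rim height) is on its -y end, beside the first bay. Origin: centre of the underside, on the bench; z up.
- bay1 (a point): Centre of the floor of the first bay, next to the loop handle (3 mm above the bench, 77 mm to -y of the tray's centre); axes as the tray's, x along the bay.
- bay2 (a point): Centre of the floor of the second, middle bay (3 mm above the bench); axes as the tray's, x along the bay.
- bay3 (a point): Centre of the floor of the third bay, farthest from the loop handle, where the probe lies (3 mm above the bench, 77 mm to +y of the tray's centre); axes as the tray's.
- forceps: Steel forceps lying flat, 146 mm long along x, rigid: two slim arms 11 mm high, joined at the rear (-x), 19 mm wide overall with parallel sides over the middle 44 mm (dark grip ribs), closing to fine tips at +x. About 50 g, balanced within 10 mm of the middle; grip there across its y. Origin: middle of its length, underside, on the bench; z up.
- spatula: Flat spatula lying on the bench, 144 mm long along x: square metal handle 11 mm wide and high from x = -72 to +25 mm, short neck, then a flat rectangular steel blade 37 mm long, 26 mm wide, 2.5 mm thick at +x. About 50 g, balanced within 10 mm of the middle; grip the handle at the origin across its y. Origin: middle of its length, underside; z up.
- probe: Slim probe, 147 mm long along its x: handle 8 mm square and a fine bent needle at +x. It lies lengthwise in the third bay from the start. Origin: middle of its length, underside.
- spoon: Bystander: sampling spoon lying on the bench, 144 mm long, the same handle as the spatula's but with a round bowl 36 mm across and 8 mm deep at its +x end. Origin: middle of its length, underside.
- jar: Bystander: amber glass jar with a white lid, 56 mm across, 65 mm tall, standing on the bench beyond the instruments. Origin: centre of the underside.
- rotor_cover: Bystander: round black centrifuge rotor cover with a knob, 116 mm across, 42 mm high in all, lying on the bench beyond the instruments. Origin: centre of the underside.

How it is judged:
By the outcome, as a careful person would: the job done as asked, in the order asked, and still so for the second after the job is handed in, with the robot touching nothing.
It also fails if it takes over 53 s, if anything falls off the work surface, if the arm or the gripper's body presses on something with over 40 N, if the wrist force passes 120 N, or if a joint passes its speed limit or range.

### The arm

A 7-joint arm with a two-finger parallel gripper is mounted at the origin on the work surface. World frame = base frame: x ahead of the robot, y to its left, z up, the work surface at z = 0. Lengths are in m, angles in rad, forces in N, time in s.
With the tool pointing down it reaches from about 0.4 to 0.925 m from the base axis. Payload 4.1 kg.
Tool frame: the origin (TCP) lies midway between the tips of the shut fingers; the grasp point (between the pads) lies 19 mm behind it; z points along the fingers, y is the line along which they close (so a half turn about z gives the same grasp; the last joint's range is limited). The gripper opens to 85 mm and grips with 20 to 120 N. Pads are 22 mm wide; open, the fingers measure 114 mm over their backs; the gripper's body (76 mm by 85 mm) begins 54 mm behind the grasp point. The pads swing forward as they close: fully open they stand 13 mm farther back than shut.
Start: joints at [-1.26, 0.398, 0.045, 1.537, -0.019, 1.207, -0.051], TCP at [0.259, 0.596, 0.231] pointing down, gripper open.
Joint ranges: [-2.82, 2.82], [-0.49, 2.23], [-1.37, 1.46], [0, 2.46], [-1.36, 4.5], [0.23, 2], [-2.94, 2.94]. Speed limits (rad/s): [2.57, 2.57, 3.14, 3.14, 3.14, 3.14, 3.14].

### API

Orientations are given as a rotation vector (axis times angle).
In Python, from station import move_ptp, line_to, move_joints, set_gripper, sleep, ik, read_state, snapshot, Unreachable, close_job, spot_in gives the robot as it stands. Calls block until the motion is done:
- move_ptp(position, orientation): joint-space move of the TCP to a pose.
- line_to(position, ori=None, feed=0.15, f_stop=None): straight line of the TCP; ori=None keeps the orientation; feed is the mean speed in m/s. With f_stop (N) it stops when the force on the tool has changed by that much, and returns True; else False.
- move_joints(angles): joint-space move.
- set_gripper(opening, newtons=None): finger opening in m; newtons is the grip in N (None keeps the last); returns when the fingers have stopped.
- sleep(seconds).
- ik(position, orientation): joint angles nearest the present ones, or None.
- read_state(): the state.
- snapshot(name): name is "scene" or "top" or "wrist"; returns a dict with "color" (480x640x3 uint8, red, green, blue), "z_map" (480x640 float32, m along the optical axis (not along the pixel's ray), 0 where there is no reading), "fx", "fy", "cx", "cy" (pixels), "R" (3x3) and "t" (3): a world point X has camera coordinates R X + t; the wrist camera has in their place "hand_eye" (4x4, takes a point from camera to tool coordinates, whose origin is the TCP and whose axes are the flange's). Camera axes: x right, y down, z forward; pixel columns grow to the right and rows downward; lengths in m; the calibration is good to about 2 mm. A picture is of the moment at which its call begins: read the wrist's pose just before it.
A pose or a line that the arm cannot do raises Unreachable and nothing moves.
- close_job(): hands the job in; it is judged then, once.
Trained networks look in the newest picture that a camera, given by its name, has taken for a name from the list of things; names that differ only in an ending like _2 or _b are one class to them, and where a whole thing is asked for, a point or a joint stands for the part that bears it (a point fixed in the world has none). Each returns a list of dicts, best first, with "confidence" (0 to 1); they miss things now and then, are a little off and sometimes report something else, mostly with a low value. They report only what shows in the picture. A call takes as long as a camera call.
- spot_in(camera, name): "uv" ([column, row] in pixels, amid what is visible of it).
The state is a dict: "time_s": time; "qpos": joint angles; "dq": joint speeds; "joint_torque": joint torques, N m; "tcp_pos": TCP position; "eef_rot": TCP orientation; "ft_force": force on the tool from outside, world axes, zero at the start; "moment": the same for the moment, N m; "gripper_width": finger opening in m; "grip_force": force on a finger pad.
Only numpy, scipy, OpenCV 4.12 (cv2) and the standard library are available. Lean on these libraries where they do the work, as an engineer would, in place of code of your own. Each camera call takes 0.05 s, during which the arm holds its last target. There are 200 camera calls.

## Working session

There is one attempt and no reset: what is moved stays moved. The work goes in short steps, each a Python script; the robot and the scene stay as the last script left them, time stands still between calls to the robot, and variables do not carry over. Pictures are saved under pics/ and viewed, at most 10 in all, crops included, and the job is handed in when it is done.

```bash
mkdir -p pics; ls; cat > h.py <<'E'
import numpy as np, cv2
from station import *
def save(n,img): cv2.imwrite('pics/'+n,img[:,:,::-1])
E
python3 - <<'E'
from h import *
s=read_state(); print(s['time_s'],s['tcp_pos'],s['eef_rot'],s['gripper_width'])
for c in ['top','scene']:
    d=snapshot(c); save(c+'0.png',d['color']); np.save(c+'0.npy',d,allow_pickle=True)
    print(c,d['fx'],d['fy'],d['cx'],d['cy'],d['R'].round(3).tolist(),d['t'])
    for n in ['tray','bay1','bay2','bay3','forceps','spatula','probe','spoon','jar','rotor_cover']:
        print(n,[(np.round(r['uv']).tolist(),round(r['confidence'],2)) for r in spot_in(c,n)][:3])
E
```

```text
pics
station.py
0.0 [0.25868219 0.59560005 0.23026613] [-6.39024354e-01 -3.07558065e+00  3.05469329e-03] 0.08565423697059753
top 614.9606265072343 614.9606265072343 319.08307721504843 246.6190455651257 [[0.014, -1.0, 0.023], [-0.989, -0.017, -0.15], [0.151, -0.021, -0.988]] [-0.02180579  0.64419328  0.95690208]
tray [([458.0, 335.0], 0.63)]
bay1 [([457.0, 334.0], 0.74)]
bay2 [([457.0, 334.0], 0.74)]
bay3 [([457.0, 334.0], 0.74)]
forceps [([135.0, 299.0], 0.66)]
spatula [([200.0, 304.0], 0.83), ([294.0, 178.0], 0.22)]
probe [([410.0, 333.0], 0.73), ([276.0, 287.0], 0.6)]
spoon [([273.0, 292.0], 0.74), ([459.0, 334.0], 0.6)]
jar [([200.0, 186.0], 0.6)]
rotor_cover [([292.0, 180.0], 0.57)]
scene 499.0806449021074 499.0806449021074 318.0955101963215 233.18487832017593 [[0.757, 0.653, 0.001], [0.396, -0.457, -0.796], [-0.52, 0.604, -0.605]] [-0.49394575 -0.22573999  1.41863772]
tray [([183.0, 278.0], 0.64), ([374.0, 262.0], 0.42)]
bay1 [([184.0, 276.0], 0.67)]
bay2 [([184.0, 276.0], 0.67)]
bay3 [([184.0, 276.0], 0.67)]
forceps [([369.0, 178.0], 0.77)]
spatula [([329.0, 187.0], 0.88)]
probe [([221.0, 258.0], 0.65)]
spoon [([311.0, 221.0], 0.67)]
jar [([405.0, 212.0], 0.95)]
rotor_cover [([372.0, 262.0], 0.98)]
```

View pics/top0.png

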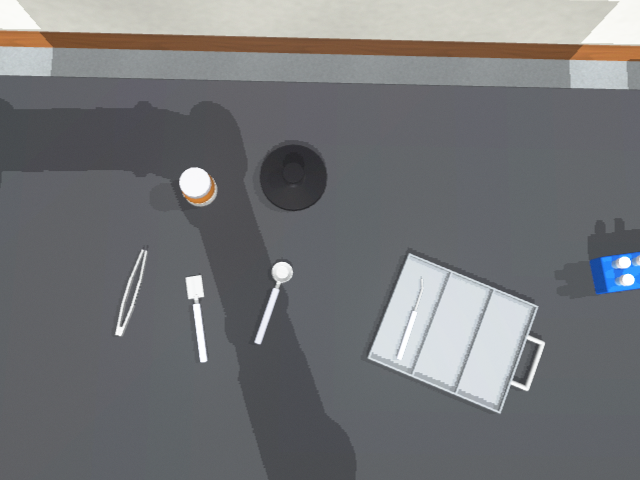

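View pics/scene0.png

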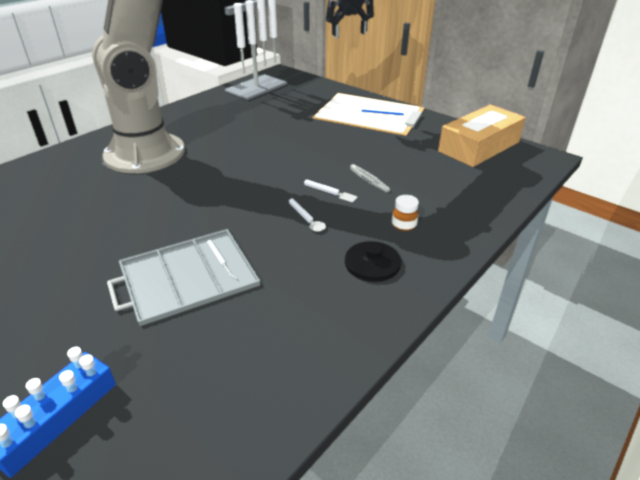

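Top view: the forceps are at about (132,292), the spatula at (198,318), and the spoon at (270,305). The tray corners are (410,253), (537,305), (500,412) and (369,356). The handle is on the right at (528,362), so bay 1 is the rightmost bay, bay 2 the middle, and the probe is in the left bay. The scene view agrees: the handle is at (118,293) and the probe at (222,258).

```bash
cat >> h.py <<'E'
def ray_plane(d,uv,z):
    uv=np.atleast_2d(uv).astype(float)
    r=np.c_[(uv[:,0]-d['cx'])/d['fx'],(uv[:,1]-d['cy'])/d['fy'],np.ones(len(uv))]@d['R']
    c=-d['R'].T@d['t']; return c+r*((z-c[2])/r[:,2])[:,None]
def tri(d1,uv1,d2,uv2):
    P=[np.array([[d['fx'],0,d['cx']],[0,d['fy'],d['cy']],[0,0,1]])@np.c_[d['R'],d['t']] for d in (d1,d2)]
    X=cv2.triangulatePoints(P[0],P[1],np.float64(uv1).reshape(2,1),np.float64(uv2).reshape(2,1)); return (X[:3]/X[3]).ravel()
def seg(d,seed,thr=110,half=75):
    """bright blob nearest the seed"""
    g=(d['color'].min(2)>thr).astype(np.uint8); g=cv2.morphologyEx(g,cv2.MORPH_CLOSE,np.ones((3,3)))
    m=np.zeros_like(g); u,v=map(int,seed); a,b=max(v-half,0),max(u-half,0); m[a:v+half,b:u+half]=g[a:v+half,b:u+half]
    n,l,s,c=cv2.connectedComponentsWithStats(m)
    ys,xs=np.nonzero(l); k=np.argmin(np.hypot(xs-u,ys-v)); return l==l[ys[k],xs[k]]
def heights(d,m):
    ys,xs=np.nonzero(m&(d['z_map']>0)); z=d['z_map'][ys,xs]
    X=np.c_[(xs-d['cx'])/d['fx']*z,(ys-d['cy'])/d['fy']*z,z]; return (X-d['t'])@d['R']
def axis_ends(d,m,z):
    """extent along the principal axis on plane z: centre, angle, length, width (minAreaRect in the plane)"""
    ys,xs=np.nonzero(m); P=ray_plane(d,np.c_[xs,ys],z)[:,:2]
    c,(w,h),a=cv2.minAreaRect((P*1000).astype(np.float32)); a=np.deg2rad(a)
    if h>w: a+=np.pi/2; w,h=h,w
    a=(a+np.pi/2)%np.pi-np.pi/2
    return np.array(c)/1000,a,w,h
E
python3 - <<'E'
from h import *
T=np.load('top0.npy',allow_pickle=True).item(); S=np.load('scene0.npy',allow_pickle=True).item()
seeds={'forceps':[(123,325),(369,178),.008],'spatula':[(200,330),(325,187),.008],'tray':[(460,334),(184,278),.006],'spoon':[(265,320),(305,215),.008],'probe':[(405,345),(215,248),.008]}
for n,(a,b,z) in seeds.items():
    m=seg(T,a,110,110 if n=='tray' else 50)
    X=heights(T,m); c,an,w,h=axis_ends(T,m,z)
    print(n,m.sum(),'c',c.round(4),'deg',round(np.rad2deg(an),1),round(w,1),round(h,1),'zpct',np.percentile(X[:,2],[5,50,95]).round(4))
    if n in('forceps','spatula'):
        m2=seg(S,b,110,40); X2=heights(S,m2);c2,an2,w2,h2=axis_ends(S,m2,z)
        print('  scene',m2.sum(),c2.round(4),round(np.rad2deg(an2),1),round(w2,1),round(h2,1),np.percentile(X2[:,2],[5,50,95]).round(4))
uvs=[((410,253),None),((537,305),None),((500,412),None),((369,356),None)]
C=ray_plane(T,[u for u,_ in uvs],.012)[:,:2]; print(C.round(3).tolist(),C.mean(0))
b=np.median(heights(T,np.pad(np.ones((60,60),bool),((380,40),(40,540))))[:,2]);print('bench z',b)
E
```

```text
forceps 600 c [0.5477 0.3051] deg -13.5 106.9 23.9 zpct [-0.0001  0.0095  0.0145]
  scene 363 [0.5657 0.303 ] -12.1 160.3 34.8 [-0.0002  0.0068  0.013 ]
spatula 864 c [0.5235 0.1865] deg 9.7 139.7 28.7 zpct [0.0002 0.0073 0.0144]
  scene 414 [0.5255 0.1869] 5.6 156.7 36.5 [0.     0.0042 0.0127]
tray 16818 c [ 0.5047 -0.2548] deg 68.4 269.0 193.2 zpct [0.0018 0.0053 0.0141]
spoon 718 c [0.5482 0.0621] deg -11.9 132.8 37.0 zpct [0.0007 0.01   0.0148]
probe 6428 c [ 0.4915 -0.1678] deg -1.1 163.5 145.2 zpct [0.0018 0.0051 0.0137]
[[0.642, -0.167], [0.557, -0.381], [0.381, -0.313], [0.468, -0.098]] [ 0.51200094 -0.23983443]
bench z 0.0012244952491731937
```

```bash
cat >> h.py <<'E'
from scipy.spatial.transform import Rotation as Ro
def down(deg): return (Ro.from_euler('z',deg,degrees=True)*Ro.from_euler('x',180,degrees=True)).as_rotvec()
def wrist(name):
    s=read_state(); d=snapshot('wrist'); H=np.array(d['hand_eye'])
    W=np.eye(4); W[:3,:3]=Ro.from_rotvec(s['eef_rot']).as_matrix(); W[:3,3]=s['tcp_pos']
    I=np.linalg.inv(W@H); d['R'],d['t']=I[:3,:3],I[:3,3]; save(name+'.png',d['color']); np.save(name+'.npy',d,allow_pickle=True); return d
E
python3 - <<'E'
from h import *
for p,a in [((.56,.30,.25),166.5),((.52,.187,.25),189.7),((.48,-.31,.25),158)]: print(ik(p,down(a)))
move_ptp([.53,.27,.30],down(175)); d=wrist('w1'); print(np.array(d['hand_eye']).round(3).tolist(),d['fx'])
for n in ['forceps','spatula']: print([(r['uv'],r['confidence']) for r in spot_in('wrist',n)])
move_ptp([.53,.22,.30],down(175)); d2=wrist('w2')
for n in ['forceps','spatula']: print([(r['uv'],r['confidence']) for r in spot_in('wrist',n)])
print(read_state()['time_s'])
cv2.imwrite('pics/w12.png',cv2.resize(np.hstack([d['color'],d2['color']])[:,:,::-1],(800,300)))
E
```

```text
[-0.69541666  0.36387192  0.18177969  1.55344963 -0.06830589  1.2304977
  0.83270397]
[-0.63400029  0.21443712  0.2489326   1.7527877  -0.05670069  1.181351
  1.3710968 ]
[-0.36438524  0.47825832  1.18800028  1.72432985 -0.46495446  1.26017094
  2.11957676]
[[-0.001, -0.957, -0.291, 0.074], [1.0, -0.0, -0.001, -0.001], [0.001, -0.291, 0.957, -0.142], [0.0, 0.0, 0.0, 1.0]] 352.92402075416254
[([333.0, 209.6], 0.75)]
[([251.3, 210.0], 0.77)]
[([385.7, 209.5], 0.88), ([27.0, 227.5], 0.33)]
[([294.8, 205.0], 0.95), ([308.7, 357.7], 0.49), ([29.6, 228.5], 0.3)]
3.3
```

View pics/w12.png

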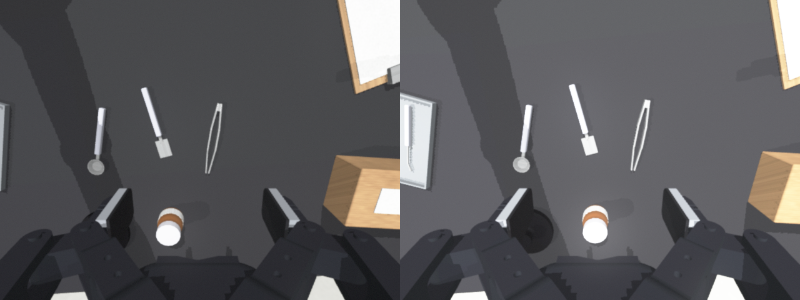

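The wrist pair (w1 left, w2 right, half scale) shows forceps from about (219,104) to (208,172) with the tips toward the jar. The spatula runs from (146,88) to (166,156), with its blade also toward the jar.

```bash
cat >> h.py <<'E'
def ends(m):
    """pixel ends of an elongated blob: midpoints of its short extremes along the principal axis"""
    ys,xs=np.nonzero(m); P=np.c_[xs,ys].astype(float); c=P.mean(0); v=np.linalg.svd(P-c,full_matrices=False)[2][0]
    if v[1]>0: v=-v
    s=(P-c)@v; return [P[s>s.max()-2.5].mean(0)+0*v, P[s<s.min()+2.5].mean(0)]
def adap(d,seed,half=62):
    u,v=map(int,seed); g=d['color'].min(2).astype(int); a=g[v-half:v+half,u-half:u+half]
    return seg(d,seed,np.median(a)+28,half)
E
python3 - <<'E'
from h import *
L=lambda n:np.load(n+'.npy',allow_pickle=True).item()
w1,w2,T=L('w1'),L('w2'),L('top0')
S={'forceps':[(350,172),(394+0,165+5),(123,325)],'spatula':[(240,160),(288,157),(200,330)]}
S['forceps'][1]=((645-400)*1.6+3,172)
for n,s in S.items():
    ms=[adap(w1,s[0]),adap(w2,s[1]),adap(T,s[2],75)]
    es=[ends(m) for m in ms]
    print(n,[m.sum() for m in ms],np.round(es[0]).tolist(),np.round(es[1]).tolist(),np.round(es[2]).tolist())
    print(' tri w1w2',[tri(w1,es[0][k],w2,es[1][k]).round(4).tolist() for k in (0,1)])
    print(' tri w1T',[tri(w1,es[0][k],T,es[2][1-k]).round(4).tolist() for k in (0,1)])
    for d,m,nm in zip((w1,w2,T),ms,('w1','w2','T')):
        z=heights(d,m)[:,2]
        c,a,w,h=axis_ends(d,m,.008); print(' ',nm,c.round(4),round(np.rad2deg(a),1),round(w,1),round(h,1),'z',np.percentile(z,[50,90]).round(4))
        i=0 if nm!='T' else 2
        e=[ray_plane(d,q,.008)[0][:2] for q in es[('w1','w2','T').index(nm)]]; e=e if nm!='T' else e[::-1]; dv=e[1]-e[0]
        print('   ends',np.mean(e,0).round(4),round(np.rad2deg(np.arctan2(dv[1],dv[0])),1),round(np.hypot(*dv)*1000,1))
E
```

```text
forceps [np.int64(600), np.int64(792), np.int64(729)] [[351.0, 166.0], [335.0, 232.0]] [[396.0, 160.0], [375.0, 232.0]] [[144.0, 251.0], [118.0, 334.0]]
 tri w1w2 [[0.4967, 0.3161, 0.0081], [0.5886, 0.2912, -0.0171]]
 tri w1T [[0.4977, 0.3165, 0.0116], [0.6486, 0.3139, -0.1329]]
  w1 [0.5381 0.3062] -13.7 88.4 21.0 z [0.0097 0.0111]
   ends [0.5374 0.3034] -17.3 85.5
  w2 [0.5414 0.3051] -12.9 94.7 22.4 z [0.0092 0.011 ]
   ends [0.5407 0.3018] -18.2 92.3
  T [0.5684 0.3007] -12.4 148.4 23.0 z [0.0098 0.0136]
   ends [0.5683 0.3004] -14.0 144.3
spatula [np.int64(910), np.int64(926), np.int64(884)] [[230.0, 141.0], [256.0, 220.0]] [[274.0, 136.0], [306.0, 218.0]] [[193.0, 277.0], [203.0, 361.0]]
 tri w1w2 [[0.4554, 0.1741, 0.0068], [0.5404, 0.2058, 0.0746]]
 tri w1T [[0.4566, 0.1753, 0.012], [0.5883, 0.198, -0.0111]]
  w1 [0.505 0.183] 10.0 103.5 13.6 z [0.0099 0.0112]
   ends [0.5048 0.1837] 10.7 100.5
  w2 [0.5078 0.1836] 14.4 109.5 19.9 z [0.0098 0.0112]
   ends [0.5064 0.1883] 15.5 105.9
  T [0.5264 0.1869] 9.7 145.0 28.3 z [0.0067 0.0136]
   ends [0.5265 0.1871] 9.0 140.8
```

```bash
python3 - <<'E'
from h import *
L=lambda n:np.load(n+'.npy',allow_pickle=True).item()
w1,w2,T=L('w1'),L('w2'),L('top0')
S={'forceps':[(342,222),(386,218),(132,292)],'spatula':[(248,196),(292,190),(198,318)]}
for n,s in S.items():
    ms=[adap(w1,s[0],65),adap(w2,s[1],65),adap(T,s[2],60)]; es=[ends(m) for m in ms]
    print(n,[m.sum() for m in ms])
    print(' tri w1w2',[tri(w1,es[0][k],w2,es[1][k]).round(4).tolist() for k in (0,1)])
    print(' tri w1T',[tri(w1,es[0][k],T,es[2][1-k]).round(4).tolist() for k in (0,1)])
    for d,m,e,nm in zip((w1,w2,T),ms,es,('w1','w2','T')):
        c,a,w,h=axis_ends(d,m,.008); e=[ray_plane(d,q,.008)[0][:2] for q in e]; dv=e[1]-e[0]
        if dv[0]<0: dv=-dv
        print(' ',nm,c.round(4),round(np.rad2deg(a),1),round(w,1),round(h,1),'ends',np.mean(e,0).round(4),round(np.rad2deg(np.arctan2(dv[1],dv[0])),1),round(np.hypot(*dv)*1000,1),'z',np.percentile(heights(d,m)[:,2],[50,90]).round(4))
E
```

```text
forceps [np.int64(935), np.int64(1142), np.int64(717)]
 tri w1w2 [[0.4967, 0.3161, 0.0082], [0.6366, 0.2815, 0.011]]
 tri w1T [[0.498, 0.3166, 0.0104], [0.6379, 0.2826, 0.0105]]
  w1 [0.5674 0.2991] -13.7 148.6 21.0 ends [0.5672 0.2988] -13.8 145.3 z [0.0089 0.0109]
  w2 [0.5676 0.299 ] -12.9 148.6 22.2 ends [0.5674 0.299 ] -13.6 145.2 z [0.0084 0.0108]
  T [0.5685 0.3008] -13.0 148.5 22.6 ends [0.5686 0.3007] -13.6 144.1 z [0.0099 0.0136]
spatula [np.int64(1538), np.int64(1542), np.int64(883)]
 tri w1w2 [[0.4554, 0.1742, 0.0082], [0.598, 0.1991, -0.0043]]
 tri w1T [[0.4566, 0.1753, 0.0124], [0.5969, 0.1997, -0.001]]
  w1 [0.5247 0.1875] 10.0 144.0 27.6 ends [0.5247 0.1877] 11.1 141.2 z [0.005  0.0109]
  w2 [0.5249 0.1868] 10.1 144.2 27.8 ends [0.5247 0.187 ] 10.5 141.1 z [0.0041 0.0109]
  T [0.5264 0.1869] 9.7 145.0 28.3 ends [0.5265 0.1871] 9.0 140.8 z [0.0067 0.0136]
```

Both views agree: forceps at (0.5677, 0.2995), -13.6°, and spatula at (0.525, 0.187), 10.2°, with tops about 11 mm up. Next I'll look at the tray from two places.

```bash
python3 - <<'E'
from h import *
move_ptp([.46,-.22,.30],down(158)); d=wrist('w3')
print([(r['uv'],r['confidence']) for r in spot_in('wrist','tray')])
print([(r['uv'],r['confidence']) for r in spot_in('wrist','probe')])
move_ptp([.48,-.26,.30],down(158)); d2=wrist('w4'); print(read_state()['time_s'],read_state()['qpos'].round(2))
for n,x in (('w3',d),('w4',d2)):
    # predicted corners from the rough pose, drawn in
    c=np.array([.512,-.240]);a=np.deg2rad(-21.85);R=np.array([[np.cos(a),-np.sin(a)],[np.sin(a),np.cos(a)]])
    P=np.array([[sx*.095,sy*.117] for sx,sy in((1,1),(1,-1),(-1,-1),(-1,1))])@R.T+c
    X=np.c_[P,np.full(4,.012)]@x['R'].T+x['t']; uv=X[:,:2]/X[:,2:]*x['fx']+[x['cx'],x['cy']]; print(n,uv.round(1).tolist())
cv2.imwrite('pics/w34.png',np.vstack([d['color'][:300],d2['color'][:300]])[:,:,::-1])
E
```

```text
[([310.1, 230.7], 0.86)]
[([368.8, 212.8], 0.74)]
5.4333 [-0.17  0.2   0.69  1.7  -0.13  1.28  1.74]
w3 [[402.4, 306.4], [229.1, 306.3], [217.7, 162.8], [413.7, 162.8]]
w4 [[429.4, 283.1], [252.3, 283.7], [243.1, 133.7], [443.9, 132.8]]
```

View pics/w34.png

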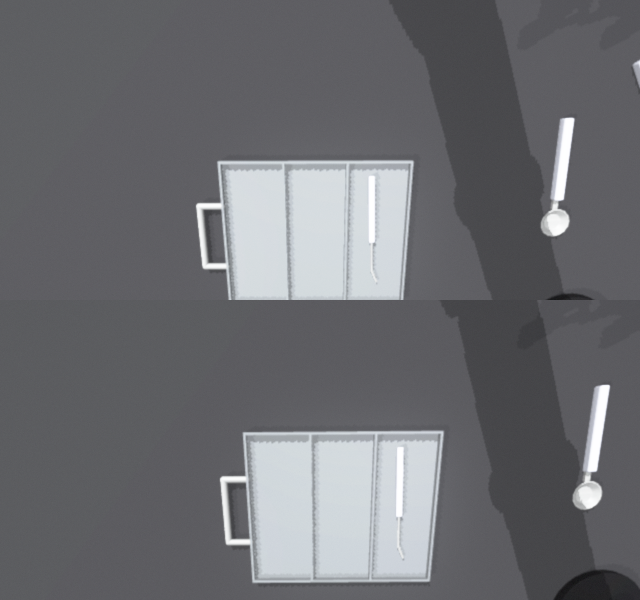

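The pair shows the tray in both views: in w4 the corners are about (245,132), (443,131), (430,282) and (254,282). The handle is at left (235,210) beside empty bay 1, and the probe is in the right bay at (400,215). The rough pose is within 1.5 px; I'll refine it and pick the forceps.

```bash
python3 - <<'E'
from h import *
L=lambda n:np.load(n+'.npy',allow_pickle=True).item()
C={}
for n,s in (('w3',(300,230)),('w4',(345,210)),('top0',(457,334))):
    d=L(n); g=(d['color'].min(2)>(100 if n!='top0' else 100)).astype(np.uint8)
    g=cv2.morphologyEx(g,cv2.MORPH_CLOSE,np.ones((7,7))); g=cv2.morphologyEx(g,cv2.MORPH_OPEN,np.ones((25,25)))
    _,l,_,_=cv2.connectedComponentsWithStats(g); m=l==l[s[1],s[0]]
    print(n,[np.round(x,4) for x in axis_ends(d,m,.012)])
    h,_=cv2.findContours(m.astype(np.uint8),0,1); q=cv2.approxPolyDP(h[0],12,True)[:,0]; print(q.tolist()); C[n]=q
    P=heights(d,m); hz=P[:,2]; print(' z pct',np.percentile(hz,[5,50,99]).round(4))
w3,w4=L('w3'),L('w4')
for a,b in (((219,161),(245,132)),((413,161),(443,131))): print(tri(w3,a,w4,b).round(4))
E
```

```text
w3 [array([ 0.5244, -0.2301]), np.float64(1.1917), np.float64(267.3923), np.float64(246.7643)]
[[218, 160], [228, 305], [263, 305], [290, 329], [379, 327], [425, 292], [412, 160], [334, 145]]
 z pct [-0.0013  0.0022  0.0121]
w4 [array([ 0.5149, -0.2407]), np.float64(1.1861), np.float64(240.1462), np.float64(203.1633)]
[[243, 131], [252, 282], [430, 281], [442, 130]]
 z pct [0.0005 0.0024 0.0123]
top0 [array([ 0.6951, -0.0147]), np.float64(-1.5703), np.float64(1138.8154), np.float64(607.2332)]
[[0, 46], [0, 75], [192, 79], [235, 112], [277, 125], [321, 112], [340, 142], [423, 162], [414, 199], [385, 203], [378, 270], [350, 308], [350, 344], [370, 345], [386, 385], [503, 405], [533, 342], [519, 250], [454, 183], [455, 156], [493, 112], [545, 88], [559, 240], [586, 239], [596, 219], [639, 228], [639, 61]]
 z pct [-0.7517  0.0018  0.0139]
[ 0.3793 -0.31    0.0148]
[ 0.4653 -0.0959  0.0103]
```

```bash
python3 - <<'E'
from h import *
o=down(180-13.6); p=[.5677,.2995]
set_gripper(.045,30)
move_ptp(p+[.08],o)
print(line_to(p+[.003],o,feed=.08,f_stop=15), read_state()['tcp_pos'])
set_gripper(.0,30); s=read_state(); print(s['gripper_width'],s['grip_force'],s['ft_force'],s['time_s'])
line_to(p+[.10],o,feed=.12); s=read_state(); print(s['gripper_width'],s['grip_force'],s['time_s']); wrist('w5')
E
```

```text
False [0.56826601 0.29966715 0.00361829]
0.018166754045748083 30.454158782958984 [-0.67427723 -0.51630955  3.76559893] 9.5417
0.01791654986791223 30.05656599998474 10.5
```

```bash
cat >> h.py <<'E'
def tray_pose():
    w=np.load('w4.npy',allow_pickle=True).item()
    P=ray_plane(w,[(243.7,131.3),(252.8,282.3),(430.5,281.5),(442.7,130.7)],.012)[:,:2]
    y=(P[3]-P[0]+P[2]-P[1]); x=(P[1]-P[0]+P[2]-P[3])
    ang=(np.arctan2(y[1],y[0])-np.pi/2+np.arctan2(x[1],x[0]))/2
    return .6*P.mean(0)+.4*np.array([.512,-.240]),ang,np.linalg.norm(y)/2,np.linalg.norm(x)/2
def bay(k):
    c,a,_,_=tray_pose(); return c+(k-2)*.077*np.array([-np.sin(a),np.cos(a)]),a
def place(k,zt,rel):
    c,a=bay(k); o=down(180+np.rad2deg(a)); p=list(c)
    move_ptp(p+[.12],o); wrist('carry%d'%k)
    line_to(p+[.022],o,feed=.1)
    print('stop',line_to(p+[zt],o,feed=.02,f_stop=4)); s=read_state(); print(s['tcp_pos'],s['ft_force'],s['gripper_width'],s['time_s'])
    sleep(.2); set_gripper(rel); sleep(.2); line_to(p+[.13],o,feed=.12); print(read_state()['time_s'])
E
python3 - <<'E'
from h import *
print(tray_pose(),bay(1),bay(2)); place(1,.0060,.032)
d=wrist('after1'); c=snapshot('top'); save('top1.png',c['color']);np.save('top1.npy',c,allow_pickle=True)
k=np.load('carry1.npy',allow_pickle=True).item()['color']
cv2.imwrite('pics/a1.png',cv2.resize(np.hstack([k,d['color']])[:,:,::-1],(800,300)))
E
```

```text
(array([ 0.51075679, -0.23929849]), np.float64(-0.3776055229548062), np.float64(0.2330397506424855), np.float64(0.19037102207363676)) (array([ 0.48236722, -0.31087385]), np.float64(-0.3776055229548062)) (array([ 0.51075679, -0.23929849]), np.float64(-0.3776055229548062))
stop True
[ 0.48212364 -0.3107015   0.00668746] [-0.83471254 -0.16428107  3.99489506] 0.017758739573702793 14.6667
16.5417
```

View pics/a1.png

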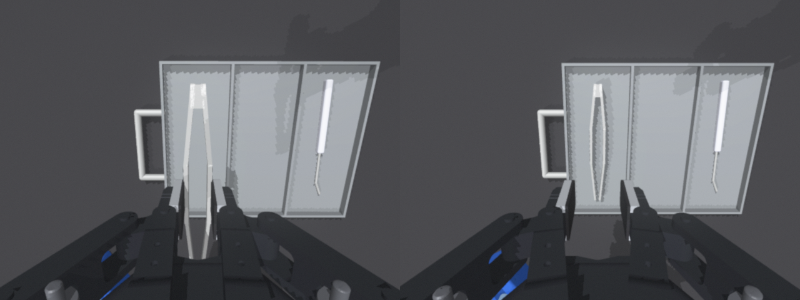

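The carry view (left) shows the forceps level in the fingers. The view after release (right) shows them lying flat and lengthwise in bay 1, from about (598,85) to (597,200), centred between the wall and the divider. Next the spatula.

```bash
python3 - <<'E'
from h import *
o=down(180+10.2); p=[.5252,.187]
move_ptp(p+[.08],o); d=wrist('w6')
print(line_to(p+[.003],o,feed=.08,f_stop=15), read_state()['tcp_pos'])
set_gripper(.0,30); s=read_state(); print(s['gripper_width'],s['grip_force'],s['ft_force'],s['time_s'])
line_to(p+[.10],o,feed=.12); s=read_state(); print(s['gripper_width'],s['time_s'])
if s['gripper_width']>.008:
    place(2,.0060,.026)
    d=wrist('after2'); c,a=bay(2); move_ptp([.46,-.22,.30],down(158)); e=wrist('final'); print(read_state()['time_s'])
    k=np.load('carry2.npy',allow_pickle=True).item()['color']
    cv2.imwrite('pics/a2.png',cv2.resize(np.hstack([k,e['color']])[:,:,::-1],(800,300)))
    t=snapshot('top'); save('top2.png',t['color']); np.save('top2.npy',t,allow_pickle=True)
E
```

```text
False [0.52571839 0.18710783 0.00348153]
0.009660246796640987 31.16441309452057 [-0.85939482 -0.14384158  4.42961414] 19.95
0.009835631866737663 20.9083
stop True
[ 0.51049064 -0.23912895  0.00661185] [0.21913812 0.31441084 3.78647806] 0.010078029822316707 24.4
26.2833
27.125
```

View pics/a2.png

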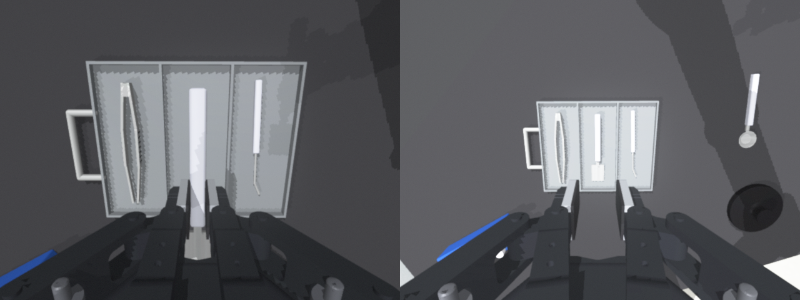

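View pics/final.png

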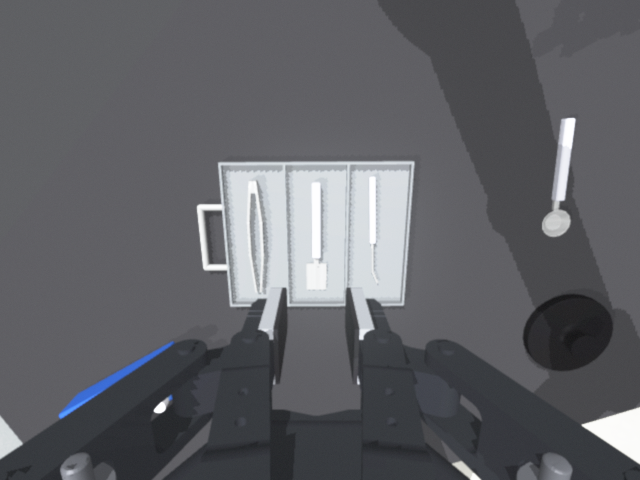

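The final view shows the forceps centred and lengthwise in bay 1, from (253,182) to (261,293). The spatula lies the same way in bay 2, from (316,182) to (317,291), and the probe is unmoved in bay 3 at (373,230). The spoon and rotor cover are where they were, and the arm is clear.

```bash
python3 -c "
from h import *
print(close_job())"
```

```text
the job is handed in; nothing more can be done
None
```

The job is handed in: the forceps lie in bay 1 and the spatula in bay 2, both flat, centred and released, with the probe still in bay 3; it took about 27 s of the 53 s allowed.

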